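Load a take-up reel on the hand winder

TASK

Put the black take-up reel on the spindle of the blue hand winder, red finger bar up, and nudge it round gently until one of the three holes in its flange drops over the platter's drive pin and the reel lies flat and fully home on the platter, then let go of it. Do not drop the reel on or force it down or round, and leave everything else on the table where it is.

Things in the scene. Friction and masses are not known exactly. Their poses are not given: they have to be found in the camera images.
- reel_bar (a point): Centre of the red finger bar (half-way up) of the black reel. Bar: 56 mm long along this point's x, 16 mm thick along y, 34 mm high along z (top 17 mm above this point). It stands on the black hub, 58 mm across, whose top is 17 mm below this point. The reel weighs about 0.3 kg (+-25%) and starts flat on the table, bar up.
- reel_foot (a point): Centre of the reel's underside, 59 mm below reel_bar: the mouth of its blind bore, 14 mm wide, 38 mm deep. Lower flange 114 mm across, 5 mm thick; open upper rim 122 mm across, 25 mm up. Three 11 mm holes through the lower flange, 40 mm from the centre, at 0, 120 and 240 degrees from this point's x (the bar's length), a yellow mark on either side of each; solid flange in between.
- spindle_foot (a point): Centre of the top face of the aluminium platter (120 mm across, 42 mm above the table) of the blue hand winder, z up. The platter is braked and does not turn. A brass drive pin, 7 mm thick, 8 mm tall, tapered nose, stands on it 40 mm from here, at an angle that differs every time and is NOT measured: this point's orientation is the base's and says nothing of it.
- spindle_tip (a point): Tip of the steel spindle, 36 mm above spindle_foot: 13 mm thick, top 8 mm tapering to 5 mm. With no hole over the pin the reel rides on it, underside 8 mm above the platter at the pin; let go, it leans about 4 degrees. Pressed hard, it jams. Loose on the spindle, it falls home by its own weight when a hole comes over the pin; its underside then lies on the platter.
- winder: The blue winder base, 130 mm square, 34 mm high, fixed to the table, with a small crank on its +x side; origin under its centre, on the spindle's axis.
- tape_roll: Bystander, to be left alone: amber roll of packing tape standing flat, 92 mm across, 48 mm high; origin at the centre of its underside.
- phone: Bystander, to be left alone: black phone lying flat, 74 x 150 x 9 mm; origin at the centre of its underside.
- screwdriver: Bystander, to be left alone: red-handled screwdriver, about 170 mm long, lying near the middle of the table; origin at the centre of its underside.
- marker: Bystander, to be left alone: black marker pen, 130 mm long, 13 mm thick; origin at the centre of its underside.
- cell_card: Bystander, to be left alone: yellow card with two coin cells, 90 x 55 x 7 mm; origin at the centre of its underside.
- jar: Bystander, to be left alone: clear jar with red cap, 52 mm across, 60 mm high; origin at the centre of its underside.
- cup: Bystander, to be left alone: white mug, 76 mm across, 85 mm high; origin at the centre of its underside.
Things that resemble listed ones, but are neither listed nor needed, are in the scene too. Of the things like the winder, leave any that is pink; of the rest the larger one is meant.

How it is judged:
On the way:
1. the reel is on the spindle: its bore over the spindle and its underside less than 25 mm above the platter (horizontal distance between reel_foot and spindle_foot below 0.006 m and z of reel_foot in the frame of spindle_foot below 0.025 m), for 0.05 s.
At the end, for the whole second after the job is handed in: The reel is at rest on the spindle, its centre within 4 mm of the spindle's axis, its underside within 2.5 mm of the platter and less than 0.04 rad out of level (so a hole is over the drive pin), and released (horizontal distance between reel_foot and spindle_foot below 0.004 m and z of reel_foot in the frame of spindle_foot below 0.0025 m and angle between reel_foot's own z axis and vertical below 0.04 rad and linear speed of reel below 0.02 m/s); the robot touches nothing.
It fails at once if the reel is pressed, dropped or forced against the winder so that their contact forces, added up, pass 40 N (contact force between reel and winder above 40 N).
It fails at once if another thing on the table (tape roll, phone, screwdriver, marker, cell card, jar, mug) is moved by more than 20 mm (distance of any of tape_roll, phone, screwdriver, marker, cell_card, jar, cup from where it was at the start of the episode above 0.02 m).
It also fails if it takes over 72 s, if anything falls off the work surface, if the arm or the gripper's body presses on something with over 40 N, if the wrist force passes 120 N, or if a joint passes its speed limit or range.

ROBOT

A 7-joint arm with a two-finger parallel gripper is mounted at the origin on the work surface. World frame = base frame: x ahead of the robot, y to its left, z up, the work surface at z = 0. Lengths are in m, angles in rad, forces in N, time in s.
With the tool pointing down it reaches from about 0.425 to 0.95 m from the base axis. Payload 16.7 kg.
Tool frame: the origin (TCP) lies between the finger pads; the fingertips stand 8 mm ahead of it and the grasp point (between the pads) lies 11 mm behind it; z points along the fingers, y is the line along which they close (so a half turn about z gives the same grasp; the last joint's range is limited). The gripper opens to 94 mm and grips with 3 to 60 N. Pads are 16 mm wide; open, the fingers measure 119 mm over their backs; the gripper's body (75 mm by 177 mm) begins 78 mm behind the grasp point.
Start: joints at [0.955, 0.426, 0.074, 1.606, -0.034, 1.111, -0.067], TCP at [0.304, -0.603, 0.213] pointing down, gripper open.
Joint ranges: [-2.85, 2.85], [-0.5, 2.14], [-1.23, 1.37], [0.21, 2.46], [-1.02, 4.16], [0.16, 2.05], [-2.73, 2.73]. Speed limits (rad/s): [1.89, 1.89, 2.39, 2.39, 3.01, 3.01, 3.01].

INTERFACE

Orientations are given as [roll, pitch, yaw] about the fixed x, y, z axes, in that order (R = Rz(yaw) Ry(pitch) Rx(roll)).
In Python, from plant import robot gives the robot as it stands.
- The arm moves only by the tool apply_moves, never from a script. Its argument "motion" is one flat list of numbers, 7 for each row, row after row: the turn, a rotation vector about the tool's x, y, z in degrees, then the shift along the tool's x, y, z in cm, then the opening, from -1 (shut) to 1 (fully open). In form: [rx, ry, rz, dx, dy, dz, jaw, rx, ry, rz, dx, dy, dz, jaw, ...]. A call has 1 to 5 rows; each row is the pose to reach, as a shift and turn from the pose commanded when the call began, along the tool's axes at that moment; what a row does not reach only later rows make up. A row lasts 1/12 s, in which the tool goes at most 41.7 mm and 7.16 degrees, less where a joint would pass 70% of its speed; a pose out of reach is approached as far as the arm can. A call with a gripper value outside its range is refused whole. The fingers move at their own pace and stop on an object; the grip force is fixed at half the most. Time passes only in rows, so rows that repeat a pose let the fingers close. It gives the time, the measured TCP pose, the force, the opening and the grip force at its end, in the units of the state.
- robot.read_state(): the state, without advancing time (a new reading comes with each control period).
- robot.capture(name): name is "side" or "top"; returns a dict with "img" (480x640x3 uint8, red, green, blue), "range_z" (480x640 float32, m along the optical axis (not along the pixel's ray), 0 where there is no reading), "fx", "fy", "cx", "cy" (pixels), "R" (3x3) and "t" (3): a world point X has camera coordinates R X + t. Camera axes: x right, y down, z forward; pixel columns grow to the right and rows downward; lengths in m; the calibration is good to about 2 mm. A picture is of the moment at which its call begins.
- robot.job_done(): hands the job in; it is judged then, once.
The state is a dict: "time": time; "joint_positions": joint angles; "qvel": joint speeds; "effort": joint torques, N m; "tcp_pos": TCP position; "eef_rot": TCP orientation; "force": force on the tool from outside, world axes, zero at the start; "moment": the same for the moment, N m; "gripper_width": finger opening in m; "grip_force": force on a finger pad.
Only numpy, scipy, OpenCV 4.12 (cv2) and the standard library are available. Lean on these libraries where they do the work, as an engineer would, in place of code of your own. Each camera call takes 0.05 s, during which the arm holds its last target. There are 200 camera calls.

## Working session

There is one attempt and no reset: what is moved stays moved. The work goes in short steps, Python scripts to look and compute and a tool call to move; the robot and the scene stay as the last step left them, time stands still between calls to the robot, and variables do not carry over. Pictures are saved under pics/ and viewed, at most 10 in all, crops included, and the job is handed in when it is done.

Besides the shell and the picture viewer there is one more tool, called after "Call:" as name(argument=value, ...), one argument or row to a line, values as JSON. apply_moves: Moves the arm, as the interface text tells. Its arguments: {"type":"object","properties":{"motion":{"type":"array"}},"required":["motion"]}

```bash
mkdir -p pics; cat > h.py <<'E'
import numpy as np,cv2
from plant import robot
def cap(n,f=None):
    c=robot.capture(n)
    if f: cv2.imwrite('pics/'+f,c['img'][:,:,::-1])
    return c
def pts(c):
    z=c['range_z'].astype(float);v,u=np.mgrid[:480,:640]
    P=np.stack([(u-c['cx'])/c['fx']*z,(v-c['cy'])/c['fy']*z,z],-1)
    W=(P-c['t'])@c['R']; W[z==0]=np.nan
    return W
E
python3 - <<'E'
from h import *
s=robot.read_state();print(s)
a=cap('top','t0.png');b=cap('side','s0.png')
for c in(a,b):print(c['R'],c['t'],c['fx'],-c['R'].T@c['t'])
np.savez('c0.npz',wt=pts(a),ws=pts(b),it=a['img'],is_=b['img'])
E
```

```text
{'time': 0.0, 'joint_positions': array([ 0.95449576,  0.42672263,  0.07385918,  1.60657998, -0.03406234,
        1.11080243, -0.06707668]), 'qvel': array([ 0.00109003,  0.00035583,  0.00030293, -0.0007242 ,  0.00218243,
        0.00057157,  0.00036747]), 'effort': array([ 6.54947671e-04, -9.35808492e+01,  3.66762489e+00, -4.54198623e+01,
       -4.88210167e-02,  1.98784325e-02,  1.92157654e-04]), 'tcp_pos': array([ 0.30354327, -0.60243438,  0.21279405]), 'eef_rot': array([-3.14034577e+00,  1.28777403e-04,  4.66802315e-01]), 'force': array([ 0.79353424, -0.60005967,  0.56334642]), 'moment': array([0.02418566, 0.02673464, 0.03102141]), 'grip_force': 0.0, 'gripper_width': 0.09385719802294021}
[[-0.00146823 -0.99978709  0.0205818 ]
 [-0.98131238 -0.00251979 -0.19240492]
 [ 0.19241582 -0.02047967 -0.98109976]] [-0.00393771  0.48832836  1.340443  ] 607.6362756226504 [0.22127445 0.02474545 1.40914613]
[[-0.94675325 -0.3214051  -0.0188955 ]
 [-0.14801496  0.48662064 -0.86098312]
 [ 0.28591931 -0.81234175 -0.50828244]] [0.46137951 0.12715789 1.09627926] 537.947588701937 [0.14218641 0.97696549 0.67541829]
```

View pics/t0.png

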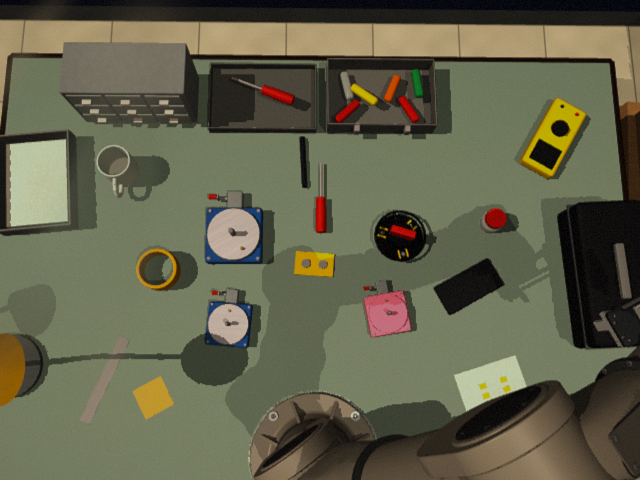

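View pics/s0.png

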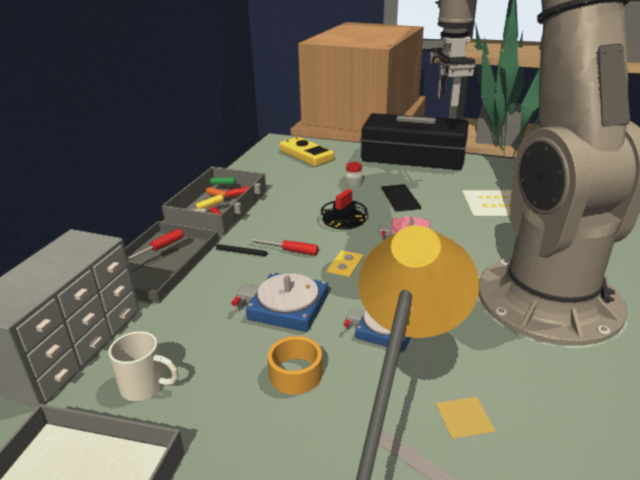

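The top view shows the reel at about (402,235), the large blue winder at (234,235) and a pink decoy at (387,313). The side view has the winder at (288,295) and the reel at (344,210). Next I'll measure these and zoom in on the winder and reel.

```bash
cat >> h.py <<'E'
def ray(c,uv,z):
    d=c['R'].T@np.array([(uv[0]-c['cx'])/c['fx'],(uv[1]-c['cy'])/c['fy'],1]);o=-c['R'].T@c['t']
    return o+d*(z-o[2])/d[2]
def blobs(m,amin=30):
    n,l,st,ce=cv2.connectedComponentsWithStats(m.astype(np.uint8))
    return [(st[i],ce[i],l==i) for i in range(1,n) if st[i,4]>amin]
E
python3 - <<'E'
from h import *
a=cap('top');b=cap('side')
hs=cv2.cvtColor(a['img'],cv2.COLOR_RGB2HSV).astype(int)
red=((hs[...,0]<8)|(hs[...,0]>172))&(hs[...,1]>180)&(hs[...,2]>90)
W=pts(a)
for s,c,m in blobs(red):
    if 370<c[0]<440 and 200<c[1]<270:
        h=np.nanmedian(W[m][:,2]);mm=m&(W[...,2]>.07)
        ys,xs=np.nonzero(m);r=cv2.minAreaRect(np.c_[xs,ys].astype(np.float32));print('bar',s,c,h,r,ray(a,r[0],.076))
        for p in cv2.boxPoints(r):print(ray(a,p,.076))
        print('depth',np.nanmean(W[mm],0),mm.sum())
wh=(hs[...,1]<60)&(hs[...,2]>130)
for s,c,m in blobs(wh,300):
    if 195<c[0]<275 and 195<c[1]<275:
        cn=max(cv2.findContours(m.astype(np.uint8),0,2)[0],key=len);e=cv2.fitEllipse(cv2.convexHull(cn));print('plat',s,e,ray(a,e[0],.042),np.nanmedian(W[m][:,2]))
# spindle from depth
for n,c in(('t',a),('s',b)):
    W=pts(c);k=(W[...,2]>.06)&(W[...,2]<.09)&(abs(W[...,1]-.2)<.1)&(abs(W[...,0]-.45)<.12)
    for s,ce,m in blobs(k,4):print(n,'tall',s,W[m].mean(0),W[m].max(0))
A=a['img'][195:275,195:275];C=a['img'][195:275,362:442];B=b['img'][265:335,230:340]
cv2.imwrite('pics/z1.png',np.hstack([cv2.resize(x,(400,400),interpolation=cv2.INTER_CUBIC) for x in(A,C)])[:,:,::-1])
cv2.imwrite('pics/z2.png',cv2.resize(B,None,fx=6,fy=6,interpolation=cv2.INTER_CUBIC)[:,:,::-1])
E
```

```text
bar [390 225  26  13 184] [402.64130435 231.0923913 ] 0.07513138250278324 ((402.7615051269531, 231.12844848632812), (25.095048904418945, 7.27947998046875), 16.699243545532227) [ 0.4937644  -0.19927059  0.076     ]
[ 0.49395739 -0.16984862  0.076     ]
[ 0.5099874  -0.17497076  0.076     ]
[ 0.49357126 -0.22871692  0.076     ]
[ 0.47760355 -0.22347733  0.076     ]
depth [ 0.4939836  -0.20002753  0.07536639] 174
plat [ 207  208   52   52 1977] ((232.77891540527344, 233.58056640625), (50.50886535644531, 52.22773742675781), 61.96464920043945) [0.49392152 0.1854237  0.042     ] 0.041318892026534215
t tall [229 228   6   7  30] [0.49383919 0.18464261 0.07228443] [0.50065398 0.1911256  0.08151294]
s tall [284 275   7  10  56] [0.49224026 0.18759253 0.06980964] [0.49910699 0.19317775 0.07916218]
```

View pics/z1.png

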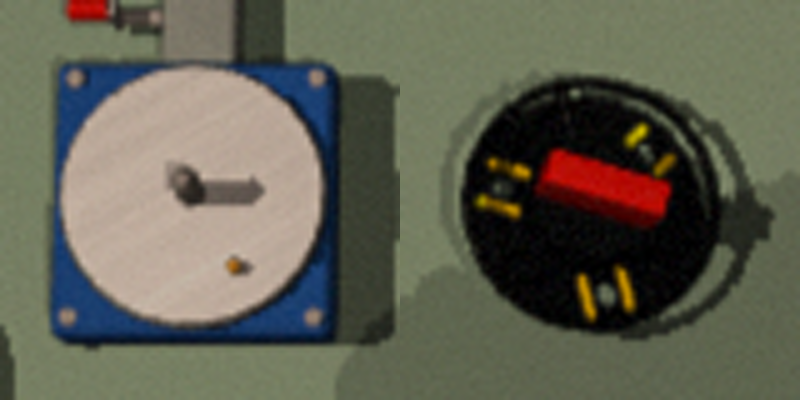

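View pics/z2.png

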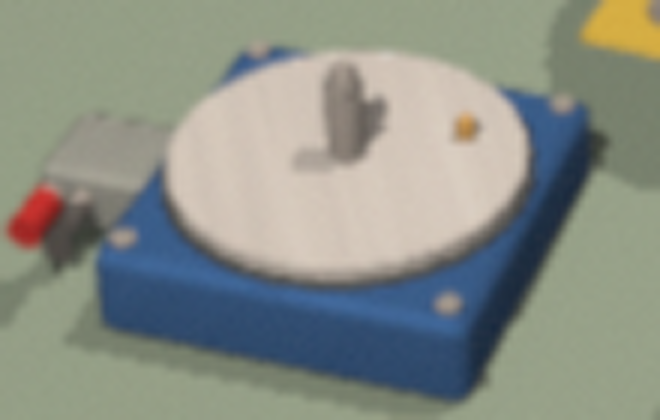

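The zoom shows the brass pin at top pixel (241.6,248) and at side pixel (307.5,286). The reel's holes are at top pixels (382.6,232.6), (403.4,253.6) and (412,225).

```bash
python3 - <<'E'
from h import *
a=cap('top');b=cap('side')
p1=ray(a,(241.4,248),.048);p2=ray(b,(230+465/6,265+127/6),.047)
c1=np.array([.4939,.1852]);
# platter in side view
hs=cv2.cvtColor(b['img'],cv2.COLOR_RGB2HSV).astype(int)
m=((hs[...,1]<70)&(hs[...,2]>120)).astype(np.uint8)
for s,c,k in blobs(m,300):
    if 270<c[0]<310 and 275<c[1]<315:
        cn=max(cv2.findContours(k.astype(np.uint8),0,2)[0],key=len);q=np.array([ray(b,p,.042)[:2] for p in cv2.convexHull(cn)[:,0].astype(float)])
        print('side plat',cv2.minEnclosingCircle(q.astype(np.float32)))
        c2=np.array(cv2.minEnclosingCircle(q.astype(np.float32))[0])
for p,c in((p1,c1),(p2,c2)):
    d=p[:2]-c;print('pin',p,np.hypot(*d),np.degrees(np.arctan2(d[1],d[0])))
H=[ray(a,u,.005)[:2] for u in((382.6,232.6),(403.4,253.6),(412,225))]
ce=np.mean(H,0);print('centre',ce)
for h in H:d=h-ce;print(np.hypot(*d),np.degrees(np.arctan2(d[1],d[0])))
# bar in side, vs depth
hs=cv2.cvtColor(b['img'],cv2.COLOR_RGB2HSV).astype(int)
red=((hs[...,0]<8)|(hs[...,0]>172))&(hs[...,1]>150)&(hs[...,2]>60)
W=pts(b)
for s,c,m in blobs(red):
    if 330<c[0]<360 and 180<c[1]<220:
        q=W[m&(W[...,2]>.072)];print('side top',len(q),q.min(0),q.max(0),q.mean(0))
E
```

```text
Traceback (most recent call last):
NameError: name 'c2' is not defined. Did you mean: 'cv2'?
```

```bash
python3 - <<'E'
from h import *
a=cap('top');b=cap('side')
c1=np.array([.4939,.1852])
for p in (ray(a,(241.4,248),.048),ray(b,(230+465/6,265+127/6),.047)):
    d=p[:2]-c1;print('pin',p,np.hypot(*d),np.degrees(np.arctan2(d[1],d[0])))
H=[ray(a,u,.005)[:2] for u in((382.6,232.6),(403.4,253.6),(412,225))]
# reel centre from three ~120deg points
ce=np.mean(H,0);print('centre',ce)
for h in H:d=h-ce;print(np.hypot(*d),np.degrees(np.arctan2(d[1],d[0])))
hs=cv2.cvtColor(b['img'],cv2.COLOR_RGB2HSV).astype(int)
red=((hs[...,0]<8)|(hs[...,0]>172))&(hs[...,1]>150)&(hs[...,2]>60)
W=pts(b)
for s,c,m in blobs(red):
    if 330<c[0]<360 and 180<c[1]<220:
        q=W[m&(W[...,2]>.072)];print('side top',len(q),q.mean(0))
E
```

```text
pin [0.45942312 0.16439154 0.048     ] 0.04026967962203444 -148.88698886015436
pin [0.45866342 0.16565546 0.047     ] 0.040293989466434546 -150.98434428821622
centre [ 0.49405788 -0.20268111]
0.04076989966759167 75.01923454711384
0.04054144104786166 -167.96811948724812
0.04247785429330268 -46.73720551470832
side top 84 [ 0.49170147 -0.19641987  0.07535216]
```

The pin is at about 210° (−150°). The reel's yaw is about 73.4°, which puts its holes at 73°, 193° and 313°. Turning the reel +16.6° should line a hole up with the pin. I'll approach the reel now.

Call:
apply_moves(
  motion=[0, 0, -7, 3.2, -2.5, 0, 1, 0, 0, -14, 6.4, -5, 0, 1, 0, 0, -21, 9.6, -7.5, 0, 1, 0, 0, -28, 12.8, -10, 0, 1, 0, 0, -35, 16, -12.5, 0, 1],
)

```text
time: 0.82
tcp_pos: [0.3908, -0.4174, 0.2137]
eef_rot: [3.141, 0.0, 1.083]
force: [1.3, -0.5, -0.5]
gripper_width: 0.0938
grip_force: 0.0
```

```bash
cat >> h.py <<'E'
def go(x,y,z,yawdeg):
    s=robot.read_state();p=s['tcp_pos'];e=s['eef_rot']
    from scipy.spatial.transform import Rotation as Ro
    R=Ro.from_euler('xyz',e);G=Ro.from_euler('xyz',[np.pi,0,np.radians(yawdeg)])
    print('t',round(s['time'],2),'p',p.round(4),'e',np.degrees(e).round(2),'F',s['force'].round(2),'w',s['gripper_width'],s['grip_force'])
    print('turn',np.degrees((R.inv()*G).as_rotvec()).round(2),'shift',(100*R.inv().apply(np.array([x,y,z])-p)).round(2))
E
python3 -c "
from h import *
go(.494,-.2,.15,73.4)"
```

```text
t 0.82 p [ 0.3908 -0.4174  0.2137] e [1.7998e+02 1.0000e-02 6.2080e+01] F [ 1.29 -0.52 -0.5 ] w 0.09379535238818523 0.0
turn [  0.02   0.02 -11.32] shift [24.04 -1.06  6.36]
```

Call:
apply_moves(
  motion=[0, 0, -5, 4, -0.2, 0, 1, 0, 0, -10, 8, -0.4, 0.5, 1, 0, 0, -11.3, 12, -0.6, 2, 1, 0, 0, -11.3, 16, -0.8, 3.5, 1, 0, 0, -11.3, 19.5, -1, 5, 1],
)

```text
time: 1.23
tcp_pos: [0.4747, -0.2408, 0.1636]
eef_rot: [3.14, 0.0, 1.275]
force: [2.3, 0.0, 0.3]
gripper_width: 0.0938
grip_force: 0.0
```

Call:
apply_moves(
  motion=[0, 0, 0, 2.2, -0.8, 1, 1, 0, 0, 0, 4.4, -1.2, 1.4, 1, 0, 0, 0, 4.4, -1.2, 1.4, 1, 0, 0, 0, 4.4, -1.2, 1.4, 1],
)

```text
time: 1.57
tcp_pos: [0.4754, -0.1961, 0.1495]
eef_rot: [-3.141, -0.0, 1.277]
force: [-0.4, -0.7, -0.1]
gripper_width: 0.0938
grip_force: 0.0
```

```bash
python3 -c "
from h import *
go(.494,-.2,.055,73.4)"
```

```text
t 1.57 p [ 0.4754 -0.1961  0.1495] e [-1.7999e+02 -1.0000e-02  7.3170e+01] F [-0.41 -0.67 -0.12] w 0.09377115819310022 0.0
turn [-0.01 -0.01 -0.23] shift [0.17 1.89 9.45]
```

Call:
apply_moves(
  motion=[0, 0, -0.2, 0.2, 1.9, 2, 1, 0, 0, -0.2, 0.2, 1.9, 5, 1, 0, 0, -0.2, 0.2, 1.9, 7.5, 1, 0, 0, -0.2, 0.2, 1.9, 9.4, 1, 0, 0, -0.2, 0.2, 1.9, 9.4, 1],
)

```text
time: 1.98
tcp_pos: [0.492, -0.2014, 0.0525]
eef_rot: [-3.137, 0.0, 1.277]
force: [-0.1, -0.2, -0.1]
gripper_width: 0.0944
grip_force: 0.0
```

```bash
python3 -c "
from h import *
b=cap('side');cv2.imwrite('pics/s1.png',cv2.resize(b['img'][120:260,250:440],None,fx=4,fy=4,interpolation=2)[:,:,::-1])
go(.494,-.2,.055,73.4)"
```

```text
t 2.03 p [ 0.4929 -0.2015  0.0544] e [-1.7984e+02  1.0000e-02  7.3170e+01] F [-0.74  0.1   0.84] w 0.09432751070865122 0.0
turn [-0.16  0.01 -0.23] shift [ 0.18  0.06 -0.06]
```

View pics/s1.png

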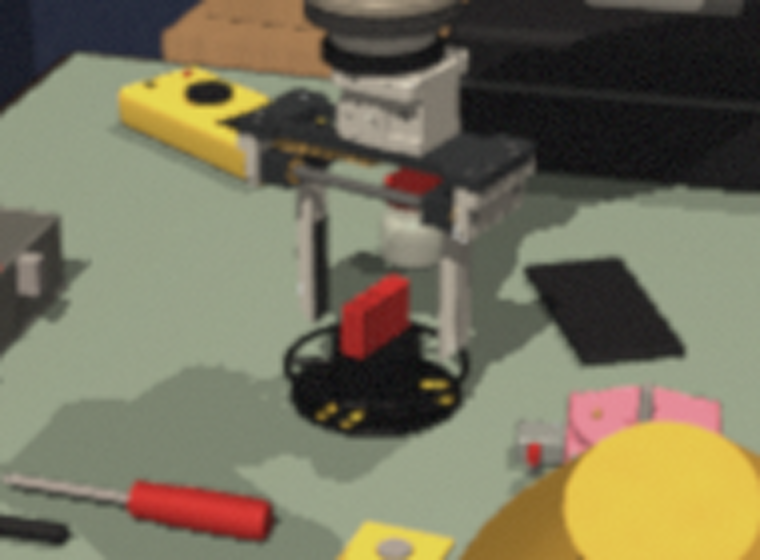

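The fingers stand either side of the red bar, which is roughly centred between them at crop (375,315). Closing the gripper.

Call:
apply_moves(
  motion=[0, 0, 0, 0.1, 0, 0, 0, 0, 0, 0, 0.1, 0, 0, -0.3, 0, 0, 0, 0.1, 0, 0, -0.6, 0, 0, 0, 0.1, 0, 0, -1, 0, 0, 0, 0.1, 0, 0, -1],
)

```text
time: 2.45
tcp_pos: [0.4947, -0.2, 0.0563]
eef_rot: [3.14, 0.0, 1.278]
force: [0.4, 0.9, 1.1]
gripper_width: 0.0642
grip_force: 0.0
```

Call:
apply_moves(
  motion=[0, 0, 0, 0, 0, 0, -1, 0, 0, 0, 0, 0, 0, -1, 0, 0, 0, 0, 0, 0, -1, 0, 0, 0, 0, 0, 0, -1, 0, 0, 0, 0, 0, 0, -1],
)

```text
time: 2.87
tcp_pos: [0.4942, -0.1997, 0.0554]
eef_rot: [-3.141, -0.0, 1.278]
force: [-0.4, -0.5, 0.1]
gripper_width: 0.0309
grip_force: 0.0
```

Call:
apply_moves(
  motion=[0, 0, 0, 0, 0, 0, -1, 0, 0, 0, 0, 0, 0, -1, 0, 0, 0, 0, 0, 0, -1, 0, 0, 0, 0, 0, 0, -1, 0, 0, 0, 0, 0, 0, -1],
)

```text
time: 3.28
tcp_pos: [0.4945, -0.1997, 0.0555]
eef_rot: [3.141, -0.0, 1.278]
force: [1.5, -0.4, -0.3]
gripper_width: 0.0159
grip_force: 30.0
```

Call:
apply_moves(
  motion=[0, 0, 0, 0, 0, -1, -1, 0, 0, 0, 0, 0, -3, -1, 0, 0, 0, 0, 0, -6, -1, 0, 0, 0, 0, 0, -9, -1, 0, 0, 0, 0, 0, -11, -1],
)

```text
time: 3.7
tcp_pos: [0.4945, -0.1997, 0.1685]
eef_rot: [3.14, -0.0, 1.278]
force: [-0.0, 0.4, -2.4]
gripper_width: 0.0158
grip_force: 30.0
```

```bash
python3 -c "
from h import *
go(.494,.185,.165,90)"
```

```text
t 3.7 p [ 0.4945 -0.1997  0.1685] e [179.93  -0.    73.25] F [-0.01  0.36 -2.44] w 0.015836698988355213 29.998927116394043
turn [ 7.000e-02  1.000e-02 -1.675e+01] shift [ 36.82 -11.13   0.34]
```

Call:
apply_moves(
  motion=[0, 0, -2, 3, -0.9, 0, -1, 0, 0, -4, 6.6, -2, 0, -1, 0, 0, -6, 10.4, -3.1, 0, -1, 0, 0, -8, 14.2, -4.3, 0, -1, 0, 0, -10, 18, -5.4, 0, -1],
)

```text
time: 4.12
tcp_pos: [0.4936, -0.0102, 0.1662]
eef_rot: [-3.142, 0.0, 1.454]
force: [0.5, 0.2, -2.1]
gripper_width: 0.0159
grip_force: 30.0
```

```bash
python3 -c "
from h import *
go(.494,.185,.165,90)"
```

```text
t 4.12 p [ 0.4936 -0.0102  0.1662] e [-1.800e+02  2.000e-02  8.331e+01] F [ 0.54  0.18 -2.08] w 0.015907708432358204 29.998775124549866
turn [-0.01  0.02 -6.69] shift [19.4  -2.23  0.11]
```

Call:
apply_moves(
  motion=[0, 0, -2, 4, -0.5, 0, -1, 0, 0, -4, 8, -0.9, 0, -1, 0, 0, -6, 12, -1.4, 0, -1, 0, 0, -6.7, 16, -1.8, 0, -1, 0, 0, -6.7, 18.5, -2.1, 0, -1],
)

```text
time: 4.53
tcp_pos: [0.4945, 0.1784, 0.1663]
eef_rot: [3.141, -0.001, 1.574]
force: [0.3, -0.6, -2.2]
gripper_width: 0.0158
grip_force: 30.0
```

Call:
apply_moves(
  motion=[0, 0, 0, 0.5, 0, 0, -1, 0, 0, 0, 0.8, 0, 0, -1, 0, 0, 0, 0.8, 0, 0, -1, 0, 0, 0, 0.8, 0, 0, -1],
)

```text
time: 4.87
tcp_pos: [0.4954, 0.181, 0.1656]
eef_rot: [-3.141, 0.001, 1.568]
force: [1.0, 0.2, -2.2]
gripper_width: 0.0154
grip_force: 30.0
```

```bash
python3 - <<'E'
from h import *
go(.494,.185,.165,90)
a=cap('top');b=cap('side')
o=np.hstack([cv2.resize(a['img'][170:290,175:295],(400,400),interpolation=2),cv2.resize(b['img'][210:350,220:360],(400,400),interpolation=2)])
cv2.imwrite('pics/p2.png',o[:,:,::-1])
# red bar in side view: centre of bar ends via corners
hs=cv2.cvtColor(b['img'],cv2.COLOR_RGB2HSV).astype(int)
red=((hs[...,0]<8)|(hs[...,0]>172))&(hs[...,1]>150)&(hs[...,2]>60)
for s,c,m in blobs(red):
    if 260<c[0]<330 and 200<c[1]<300:print(s,c,np.nanmean(pts(b)[m],0))
E
```

```text
t 4.87 p [0.4954 0.181  0.1656] e [-1.7998e+02  4.0000e-02  8.9870e+01] F [ 0.97  0.15 -2.18] w 0.015404984420528806 29.999329447746277
turn [-0.02  0.04 -0.13] shift [ 0.4  -0.14  0.06]
[275 222  13  28 246] [281.60569106 236.95934959] [0.49278314 0.19905285 0.17377512]
[301 243  15   8  64] [309.609375 245.984375] [0.50754188 0.01741405 0.04467092]
```

View pics/p2.png

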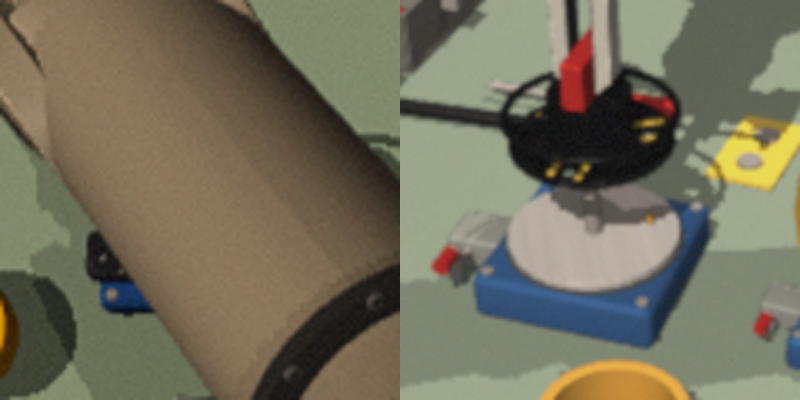

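The reel hangs level above the winder. In the side view its marks are at crop (566,171) and (649,131), and the pin is at (650,217). I'll use the side camera alone to check the reel's centre against the spindle.

```bash
python3 - <<'E'
from h import *
b=cap('side')
f=lambda x,y:(220+(x-400)*.35,210+y*.35)
hs=cv2.cvtColor(b['img'],cv2.COLOR_RGB2HSV).astype(int)
y=(hs[...,0]>18)&(hs[...,0]<34)&(hs[...,1]>150)&(hs[...,2]>60)
for s,c,m in blobs(y,3):
    if 250<c[0]<322 and 235<c[1]<280:print(s,c,ray(b,c,.1156))
h1=ray(b,f(566,171),.1156);h2=ray(b,f(649,131),.1156);print(h1-[0,.04,0],h2+[.0346,.02,0],np.linalg.norm(h1-h2))
print('tip',ray(b,(287.2,276),.078),'base',ray(b,(230+347/6,265+157/6),.042), ray(b,f(650,217),.047))
# spindle depth axis side, now vs platter ellipse
W=pts(b);k=(abs(W[...,2]-.042)<.003)&(abs(W[...,0]-.494)<.08)&(abs(W[...,1]-.185)<.08)
print(k.sum(),np.nanmin(W[k],0),np.nanmax(W[k],0))
d=np.load('c0.npz')
for n in('wt','ws'):
    W=d[n];k=(abs(W[...,2]-.042)<.004)&(abs(W[...,0]-.494)<.075)&(abs(W[...,1]-.185)<.075)
    print(n,cv2.minEnclosingCircle(W[k][:,:2].astype(np.float32)),W[k].mean(0))
E
```

```text
[302 251  10   4  24] [307.16666667 252.41666667] [0.46300183 0.14926851 0.1156    ]
[304 258   6   2   9] [306.33333333 258.33333333] [0.45726101 0.1696788  0.1156    ]
[271 267   5   5  18] [272.88888889 269.        ] [0.50429207 0.22229364 0.1156    ]
[281 267   6   7  20] [283.3 269.9] [0.4845946 0.2193285 0.1156   ]
[0.49390553 0.1820302  0.1156    ] [0.4933835 0.1809345 0.1156   ] 0.07047156538529596
tip [0.49231666 0.18579891 0.078     ] base [0.49263385 0.18656456 0.042     ] [0.45891398 0.16496697 0.047     ]
1595 [0.43364377 0.12487562 0.03900036] [0.55246087 0.24611498 0.04493665]
wt ((0.4912882447242737, 0.18900758028030396), 0.08086851984262466) [0.4939728  0.18470058 0.0415616 ]
ws ((0.49334555864334106, 0.18570095300674438), 0.06268057227134705) [0.49146    0.1903452  0.04181919]
```

Call:
apply_moves(
  motion=[0, 0, 0, 0.4, -0.1, 1, -1, 0, 0, 0, 0.45, -0.12, 2.2, -1, 0, 0, 0, 0.45, -0.12, 2.6, -1, 0, 0, 0, 0.45, -0.12, 2.6, -1, 0, 0, 0, 0.45, -0.12, 2.6, -1],
)

```text
time: 5.43
tcp_pos: [0.4939, 0.1868, 0.1389]
eef_rot: [-3.14, 0.0, 1.57]
force: [-0.1, 0.2, -0.6]
gripper_width: 0.0156
grip_force: 30.0
```

Call:
apply_moves(
  motion=[0, 0, 0, 0, 0, 0.2, -1, 0, 0, 0, 0, 0, 0.4, -1, 0, 0, 0, 0, 0, 0.6, -1, 0, 0, 0, 0, 0, 0.8, -1, 0, 0, 0, 0, 0, 1, -1],
)

```text
time: 5.85
tcp_pos: [0.4943, 0.1869, 0.1294]
eef_rot: [3.141, -0.0, 1.57]
force: [0.0, -0.5, -1.9]
gripper_width: 0.0161
grip_force: 30.0
```

Call:
apply_moves(
  motion=[0, 0, 0, -0.05, 0, 0.2, -1, 0, 0, 0, -0.1, 0, 0.4, -1, 0, 0, 0, -0.1, 0, 0.6, -1, 0, 0, 0, -0.1, 0, 0.6, -1, 0, 0, 0, -0.1, 0, 0.6, -1],
)

```text
time: 6.27
tcp_pos: [0.4949, 0.1859, 0.1235]
eef_rot: [3.14, -0.0, 1.57]
force: [5.4, -0.2, -6.2]
gripper_width: 0.0159
grip_force: 30.0
```

Call:
apply_moves(
  motion=[0, 0, 0, 0, 0.05, 0, -1, 0, 0, 0, 0, 0.1, 0, -1, 0, 0, 0, 0, 0.1, 0, -1, 0, 0, 0, 0, 0.1, 0, -1],
)

```text
time: 6.6
tcp_pos: [0.4952, 0.1859, 0.1235]
eef_rot: [-3.141, -0.0, 1.57]
force: [3.6, -0.2, -4.1]
gripper_width: 0.0157
grip_force: 30.0
```

Call:
apply_moves(
  motion=[0, 0, 0, 0, 0.08, 0, -1, 0, 0, 0, 0, 0.15, 0, -1, 0, 0, 0, 0, 0.15, 0, -1, 0, 0, 0, 0, 0.15, 0, -1],
)

```text
time: 6.93
tcp_pos: [0.4965, 0.1859, 0.1234]
eef_rot: [-3.141, 0.0, 1.57]
force: [0.8, -0.1, -2.4]
gripper_width: 0.0159
grip_force: 30.0
```

```bash
python3 -c "
from h import *
go(.494,.1855,.11,90);print(robot.read_state()['moment'])"
```

```text
t 6.93 p [0.4965 0.1859 0.1234] e [-179.98    0.     89.94] F [ 0.79 -0.06 -2.4 ] w 0.015883434866398396 29.99938577413559
turn [-0.02  0.   -0.06] shift [-0.04 -0.25  1.34]
[-0.01966789 -0.00818236 -0.00115915]
```

Call:
apply_moves(
  motion=[0, 0, 0, 0, 0.02, 0.2, -1, 0, 0, 0, 0, 0.02, 0.4, -1, 0, 0, 0, 0, 0.02, 0.6, -1, 0, 0, 0, 0, 0.02, 0.8, -1, 0, 0, 0, 0, 0.02, 0.8, -1],
)

```text
time: 7.35
tcp_pos: [0.4966, 0.1857, 0.115]
eef_rot: [-3.141, 0.0, 1.57]
force: [-1.3, -0.4, -4.7]
gripper_width: 0.0158
grip_force: 30.0
```

Call:
apply_moves(
  motion=[0, 0, 0, 0, -0.03, 0.2, -1, 0, 0, 0, 0, -0.03, 0.35, -1, 0, 0, 0, 0, -0.03, 0.5, -1, 0, 0, 0, 0, -0.03, 0.6, -1, 0, 0, 0, 0, -0.03, 0.6, -1],
)

```text
time: 7.77
tcp_pos: [0.4966, 0.1859, 0.1093]
eef_rot: [-3.141, -0.0, 1.57]
force: [-0.5, -0.9, -3.5]
gripper_width: 0.0158
grip_force: 30.0
```

Call:
apply_moves(
  motion=[0, 0, 0, 0, 0, 0.05, -1, 0, 0, 0, 0, 0, 0.1, -1, 0, 0, 0, 0, 0, 0.15, -1, 0, 0, 0, 0, 0, 0.2, -1, 0, 0, 0, 0, 0, 0.2, -1],
)

```text
time: 8.18
tcp_pos: [0.4966, 0.1859, 0.1074]
eef_rot: [-3.142, -0.0, 1.57]
force: [-1.3, 0.1, -3.0]
gripper_width: 0.0157
grip_force: 30.0
```

Call:
apply_moves(
  motion=[0, 0, 0, 0, 0, 0.05, -1, 0, 0, 0, 0, 0, 0.1, -1, 0, 0, 0, 0, 0, 0.15, -1, 0, 0, 0, 0, 0, 0.15, -1],
)

```text
time: 8.52
tcp_pos: [0.4966, 0.1859, 0.1059]
eef_rot: [-3.142, -0.0, 1.57]
force: [-1.7, -0.2, -2.9]
gripper_width: 0.0155
grip_force: 30.0
```

Call:
apply_moves(
  motion=[0, 0, 0, 0, 0, 0.05, -1, 0, 0, 0, 0, 0, 0.1, -1, 0, 0, 0, 0, 0, 0.1, -1],
)

```text
time: 8.77
tcp_pos: [0.4966, 0.1859, 0.1049]
eef_rot: [-3.142, -0.0, 1.57]
force: [-1.5, -0.0, -2.5]
gripper_width: 0.0158
grip_force: 30.0
```

Call:
apply_moves(
  motion=[0, 0, 0, 0, 0, 0.05, -1, 0, 0, 0, 0, 0, 0.1, -1, 0, 0, 0, 0, 0, 0.1, -1],
)

```text
time: 9.02
tcp_pos: [0.4966, 0.1859, 0.1039]
eef_rot: [-3.142, -0.0, 1.57]
force: [-2.0, -1.4, -2.2]
gripper_width: 0.0158
grip_force: 30.0
```

Call:
apply_moves(
  motion=[0, 0, 0, 0, 0, 0.05, -1, 0, 0, 0, 0, 0, 0.1, -1, 0, 0, 0, 0, 0, 0.1, -1],
)

```text
time: 9.27
tcp_pos: [0.4966, 0.1859, 0.1029]
eef_rot: [-3.142, -0.0, 1.57]
force: [-1.7, -0.9, -2.1]
gripper_width: 0.0161
grip_force: 30.0
```

Call:
apply_moves(
  motion=[0, 0, 0, 0, 0, 0.05, -1, 0, 0, 0, 0, 0, 0.1, -1, 0, 0, 0, 0, 0, 0.1, -1],
)

```text
time: 9.52
tcp_pos: [0.4966, 0.1859, 0.1019]
eef_rot: [-3.142, -0.0, 1.57]
force: [-2.1, -0.3, -2.2]
gripper_width: 0.0159
grip_force: 30.0
```

Call:
apply_moves(
  motion=[0, 0, 0, 0, 0, 0.05, -1, 0, 0, 0, 0, 0, 0.1, -1, 0, 0, 0, 0, 0, 0.1, -1],
)

```text
time: 9.77
tcp_pos: [0.4966, 0.1859, 0.1009]
eef_rot: [-3.142, -0.0, 1.57]
force: [-2.1, -1.1, -2.0]
gripper_width: 0.0157
grip_force: 30.0
```

```bash
python3 -c "
from h import *
b=cap('side');cv2.imwrite('pics/s3.png',cv2.resize(b['img'][235:335,220:350],None,fx=6,fy=6,interpolation=2)[:,:,::-1])
go(.494,.1855,.098,90);print(robot.read_state()['moment'])"
```

```text
t 9.82 p [0.4966 0.1859 0.1009] e [-179.99   -0.     89.94] F [-1.7  -0.35 -2.5 ] w 0.015483930592461406 29.999465346336365
turn [-0.01 -0.   -0.06] shift [-0.04 -0.26  0.29]
[-0.16698921  0.41933861 -0.02463686]
```

View pics/s3.png

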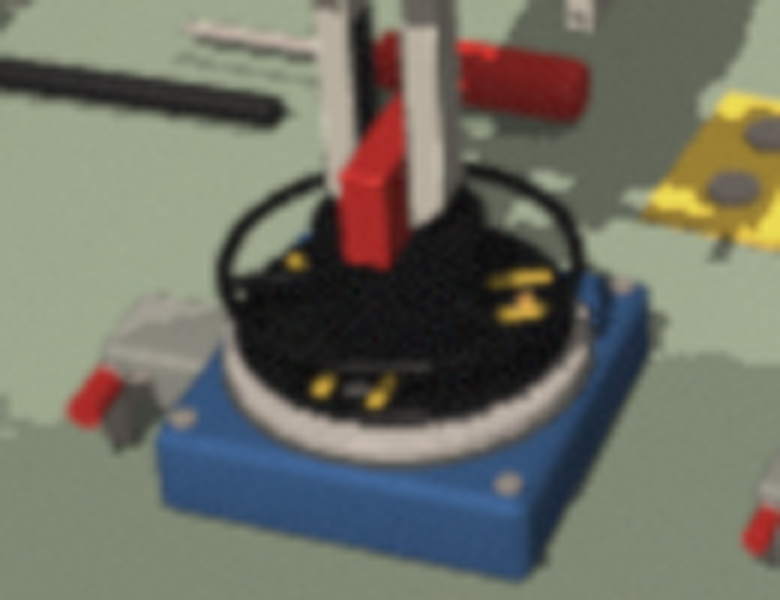

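The pin shows up inside the right-hand hole, at crop (525,298), between its two yellow marks. I'll keep lowering until it seats.

Call:
apply_moves(
  motion=[0, 0, 0, 0, 0, 0.05, -1, 0, 0, 0, 0, 0, 0.1, -1, 0, 0, 0, 0, 0, 0.15, -1, 0, 0, 0, 0, 0, 0.15, -1],
)

```text
time: 10.15
tcp_pos: [0.4966, 0.1859, 0.0994]
eef_rot: [-3.142, -0.0, 1.57]
force: [-2.3, -0.6, -2.3]
gripper_width: 0.0158
grip_force: 30.0
```

Call:
apply_moves(
  motion=[0, 0, 0, 0, 0, 0.05, -1, 0, 0, 0, 0, 0, 0.1, -1, 0, 0, 0, 0, 0, 0.1, -1],
)

```text
time: 10.4
tcp_pos: [0.4966, 0.1859, 0.0984]
eef_rot: [-3.142, -0.0, 1.57]
force: [-2.2, -0.8, -3.1]
gripper_width: 0.0158
grip_force: 30.0
```

Call:
apply_moves(
  motion=[0, 0, 0, 0, -0.03, 0.03, -1, 0, 0, 0, 0, -0.03, 0.06, -1, 0, 0, 0, 0, -0.03, 0.06, -1],
)

```text
time: 10.65
tcp_pos: [0.4965, 0.186, 0.0979]
eef_rot: [3.141, -0.0, 1.57]
force: [-0.4, -0.2, -2.3]
gripper_width: 0.016
grip_force: 30.0
```

Call:
apply_moves(
  motion=[0, 0, 0, 0, 0, 0.03, -1, 0, 0, 0, 0, 0, 0.05, -1, 0, 0, 0, 0, 0, 0.05, -1],
)

```text
time: 10.9
tcp_pos: [0.4965, 0.186, 0.0975]
eef_rot: [3.141, -0.0, 1.57]
force: [-0.9, -0.3, -0.1]
gripper_width: 0.0159
grip_force: 30.0
```

The table side now carries the weight (Fz ≈ 0), so the reel is seated. Releasing.

Call:
apply_moves(
  motion=[0, 0, 0, 0, 0, 0, -0.5, 0, 0, 0, 0, 0, 0, -0.4, 0, 0, 0, 0, 0, 0, -0.2, 0, 0, 0, 0, 0, 0, 0, 0, 0, 0, 0, 0, 0, 0],
)

```text
time: 11.32
tcp_pos: [0.4964, 0.1859, 0.0975]
eef_rot: [3.141, -0.0, 1.57]
force: [0.3, -0.0, -0.8]
gripper_width: 0.0445
grip_force: 0.0
```

Call:
apply_moves(
  motion=[0, 0, 0, 0, 0, 0, 0, 0, 0, 0, 0, 0, 0, 0.3, 0, 0, 0, 0, 0, 0, 0.3, 0, 0, 0, 0, 0, 0, 0.3, 0, 0, 0, 0, 0, 0, 0.3],
)

```text
time: 11.73
tcp_pos: [0.4963, 0.1859, 0.0974]
eef_rot: [-3.142, -0.0, 1.57]
force: [-0.2, -0.3, 0.3]
gripper_width: 0.0611
grip_force: 0.0
```

```bash
python3 -c "
from h import *
b=cap('side');cv2.imwrite('pics/s4.png',cv2.resize(b['img'][235:335,220:350],None,fx=6,fy=6,interpolation=2)[:,:,::-1])
go(.494,.1855,.098,90)"
```

```text
t 11.78 p [0.4963 0.1859 0.0974] e [180.    -0.    89.94] F [-0.34 -0.36 -0.43] w 0.06108482031762043 0.0
turn [ 0.   -0.   -0.06] shift [-0.04 -0.23 -0.06]
```

View pics/s4.png

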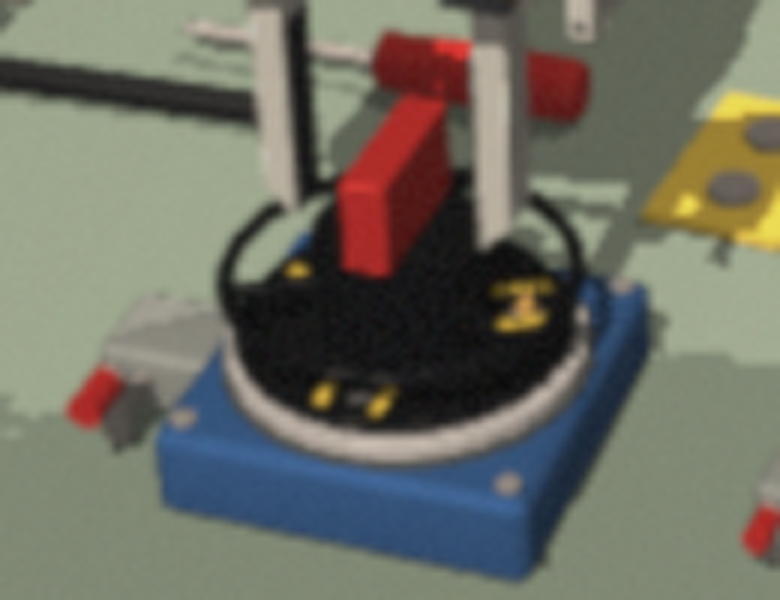

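The gripper is clear on both sides. The reel lies level on the platter with the pin in its hole, at crop (525,303). I'll back away straight up and check the bar height.

Call:
apply_moves(
  motion=[0, 0, 0, 0, 0, -1.5, 0.3, 0, 0, 0, 0, 0, -4, 0.3, 0, 0, 0, 0, 0, -7, 0.3, 0, 0, 0, 0, 0, -10, 0.3, 0, 0, 0, 0, 0, -10, 0.3],
)

```text
time: 12.2
tcp_pos: [0.4984, 0.1872, 0.2026]
eef_rot: [3.135, -0.002, 1.57]
force: [0.5, -0.4, 0.1]
gripper_width: 0.0607
grip_force: 0.0
```

```bash
python3 - <<'E'
from h import *
b=cap('side');W=pts(b)
hs=cv2.cvtColor(b['img'],cv2.COLOR_RGB2HSV).astype(int)
red=((hs[...,0]<8)|(hs[...,0]>172))&(hs[...,1]>150)&(hs[...,2]>60)
for s,c,m in blobs(red):
    if 270<c[0]<300 and 240<c[1]<285:
        q=W[m];q=q[q[:,2]>.108];print(c,len(q),q.mean(0),'top z expect .118')
        A=np.c_[q[:,:2]-q[:,:2].mean(0),np.ones(len(q))];k=(q[:,2]>.113);print('slopes',np.linalg.lstsq(A[k],q[k,2],rcond=None)[0],k.sum())
go(.4,0,.2,90)
E
```

```text
[292.08635097 257.08077994] 194 [0.49211849 0.19056214 0.11604299] top z expect .118
slopes [ 0.08257616 -0.01362461  0.11722773] 157
t 12.25 p [0.4977 0.1866 0.2002] e [ 1.7973e+02 -8.0000e-02  8.9930e+01] F [ 0.34  0.55 -0.25] w 0.06111936498568852 0.0
turn [ 0.27 -0.08 -0.07] shift [-18.67  -9.75  -0.05]
```

```bash
python3 -c "
from plant import robot
print(robot.job_done())"
```

```text
the job is handed in; nothing more can be done
None
```

The reel is on the blue winder's spindle, bar up, lying flat on the platter with the drive pin through one of its holes; it has been released, the arm is clear, and I handed the job in at about 12 s (no verdict was shown).

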